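Nest the portion cups and seal the stacks

ROBOT

A 7-joint arm with a two-finger parallel gripper is mounted at the origin on the work surface. World frame = base frame: x ahead of the robot, y to its left, z up, the work surface at z = 0. Lengths are in mm, angles in rad, forces in N, time in s.
With the tool pointing down it reaches from about 400 to 875 mm from the base axis. Payload 19.3 kg.
Tool frame: the origin (TCP) lies at the very end of the fingers, on their centre line; the grasp point (between the pads) lies 19 mm behind it (grip_point_offset is the z of the grasp point in the tool frame, in mm); z points along the fingers, y is the line along which they close (so a half turn about z gives the same grasp; the last joint's range is limited). The gripper opens to 85 mm and grips with 20 to 120 N. Pads are 22 mm wide; open, the fingers measure 114 mm over their backs; the gripper's body (76 mm by 85 mm) begins 54 mm behind the grasp point. The pads swing forward as they close: fully open they stand 13 mm farther back than shut.
Start: joints at [-1.203, 0.521, -0.036, 1.599, 0.021, 1.021, -0.113], TCP at [264.984, 566.037, 231.291] pointing down, gripper open.
Joint ranges: [-2.91, 2.91], [-0.3, 2.13], [-1.5, 1.42], [0.17, 2.43], [-1.26, 4.41], [0.16, 1.93], [-2.52, 2.52]. Speed limits (rad/s): [1.89, 1.89, 2.39, 2.39, 3.01, 3.01, 3.01].

INTERFACE

Orientations are given as a 3x3 rotation matrix whose columns are the frame's x, y, z axes.
In Python, from workcell import movep, movel, goto_joints, open_gripper, clamp, wait, inverse_kinematics, read_state, camera, PlanningError, finish_job, grip_point_offset gives the robot as it stands. Calls block until the motion is done:
- movep(position, orientation): joint-space move of the TCP to a pose.
- movel(position, frame=None, max_speed=150, guard=None): straight line of the TCP; frame=None keeps the orientation; max_speed is the mean speed in mm/s. With guard (N) it stops when the force on the tool has changed by that much, and returns True; else False.
- goto_joints(angles): joint-space move.
- open_gripper() and clamp(): open the fingers fully, or close them until they stop; the grip force is fixed at half the most.
- wait(seconds).
- inverse_kinematics(position, orientation): joint angles nearest the present ones, or None.
- read_state(): the state.
- camera(name): name is "scene" or "top"; returns a dict with "image" (384x512x3 uint8, blue, green, red), "range_z" (384x512 float32, mm along the optical axis (not along the pixel's ray), 0 where there is no reading), "fx", "fy", "cx", "cy" (pixels), "dist_coeffs" ([k1, k2, p1, p2, k3] as OpenCV has them; the pictures are not rectified), "cam_to_world" (4x4, takes a point from camera to world coordinates). Camera axes: x right, y up, looking along -z (the intrinsics and any distortion apply to the point x, -y, -z); pixel columns grow to the right and rows downward; lengths in mm; the calibration is good to about 2 mm. A picture is of the moment at which its call begins.
A pose or a line that the arm cannot do raises PlanningError and nothing moves.
- finish_job(): hands the job in; it is judged then, once.
The state is a dict: "time": time; "qpos": joint angles; "qvel": joint speeds; "joint_efforts": joint torques, N m; "eef_pos": TCP position; "tool_rot": TCP orientation; "ft_force": force on the tool from outside, world axes, zero at the start; "torque": the same for the moment, N m; "finger_gap": finger opening in mm; "gripper_force": force on a finger pad.
Only numpy, scipy, OpenCV 4.12 (cv2) and the standard library are available. Lean on these libraries where they do the work, as an engineer would, in place of code of your own. Each camera call takes 0.05 s, during which the arm holds its last target. There are 200 camera calls.

TASK

Put the portion cups away: nest all the large cups into one upright stack in the middle of the large round board, and all the small cups into one in the middle of the small board, every cup fully home in the one below. When all the cups are stacked, cover each stack with the lid of its size, and once both lids sit flat, press both lid buttons all the way down to seal them (not before). Do not knock over any of the jars.

Things in the scene. Friction and masses are not known exactly. Their poses are not given: they have to be found in the camera images.
- large_cup1: large white stoneware cup 1 (may be absent), upright, mouth up: straight upper half 66 mm across and 30 mm tall, wall 3 mm, above a tapering lower half 30 mm tall (42 mm across at the foot, 55 mm at the shoulder); 60 mm tall in all. Origin: centre of its underside, z up. In another large cup its shoulder rests on the lower rim, so each nested cup stands 30 mm higher than the one below.
- large_cup2: large white stoneware cup 2 (may be absent), upright, mouth up: straight upper half 66 mm across and 30 mm tall, wall 3 mm, above a tapering lower half 30 mm tall (42 mm across at the foot, 55 mm at the shoulder); 60 mm tall in all. Origin: centre of its underside, z up. In another large cup its shoulder rests on the lower rim, so each nested cup stands 30 mm higher than the one below.
- large_cup3: large white stoneware cup 3 (may be absent), upright, mouth up: straight upper half 66 mm across and 30 mm tall, wall 3 mm, above a tapering lower half 30 mm tall (42 mm across at the foot, 55 mm at the shoulder); 60 mm tall in all. Origin: centre of its underside, z up. In another large cup its shoulder rests on the lower rim, so each nested cup stands 30 mm higher than the one below.
- small_cup1: small white stoneware cup 1 (may be absent), upright, mouth up: straight upper half 52 mm across and 24 mm tall, wall 3 mm, above a tapering lower half 24 mm tall (32 mm across at the foot, 42 mm at the shoulder); 48 mm tall in all. Origin: centre of its underside, z up. In another small cup its shoulder rests on the lower rim, so each nested cup stands 24 mm higher than the one below.
- small_cup2: small white stoneware cup 2 (may be absent), upright, mouth up: straight upper half 52 mm across and 24 mm tall, wall 3 mm, above a tapering lower half 24 mm tall (32 mm across at the foot, 42 mm at the shoulder); 48 mm tall in all. Origin: centre of its underside, z up. In another small cup its shoulder rests on the lower rim, so each nested cup stands 24 mm higher than the one below.
- small_cup3: small white stoneware cup 3 (may be absent), upright, mouth up: straight upper half 52 mm across and 24 mm tall, wall 3 mm, above a tapering lower half 24 mm tall (32 mm across at the foot, 42 mm at the shoulder); 48 mm tall in all. Origin: centre of its underside, z up. In another small cup its shoulder rests on the lower rim, so each nested cup stands 24 mm higher than the one below.
- large_lid: large lid, standing on its plug: a white disc 68 mm across, 6 mm thick, over a dark round plug 53 mm across and 10 mm deep that drops into the mouth of a large cup; on top a grey push button 26 mm across that stands 22 mm above the disc when up. Origin: centre of the plug's underside, z up (the disc's underside is at 10 mm, its top at 16 mm, the button's top at 38 mm).
- small_lid: small lid, standing on its plug: a white disc 54 mm across, 6 mm thick, over a dark round plug 40 mm across and 10 mm deep that drops into the mouth of a small cup; on top a grey push button 22 mm across that stands 22 mm above the disc when up. Origin: centre of the plug's underside, z up (the disc's underside is at 10 mm, its top at 16 mm, the button's top at 38 mm).
- large_button (a joint): push button of the large lid: 0 up (unlocked), 0.010 m fully down (sealed); slides along the lid's axis with about 8 N of friction and stays where it is left
- large_button_top (a point): centre of the top face of the large lid's button
- small_button (a joint): push button of the small lid: 0 up (unlocked), 0.010 m fully down (sealed); slides along the lid's axis with about 8 N of friction and stays where it is left
- small_button_top (a point): centre of the top face of the small lid's button
- large_board: large round wooden board, 104 mm across, 12 mm thick, fixed to the table. Origin: centre of its underside; cups stand on its top at 12 mm
- small_board: small round wooden board, 86 mm across, 12 mm thick, fixed to the table. Origin: centre of its underside; cups stand on its top at 12 mm
- jar1: bystander: closed amber jar with a brass-coloured cap, 58 mm across, 75 mm tall. Origin: centre of its underside
- jar2: bystander: closed amber jar with a brass-coloured cap, 72 mm across, 110 mm tall. Origin: centre of its underside
- jar3: bystander: closed amber jar with a brass-coloured cap, 72 mm across, 110 mm tall. Origin: centre of its underside
There are look-alikes about, which are no part of the job. Leave any purple look-alike of the large_cup2 alone.

How it is judged:
By the outcome, as a careful person would: the job done as asked, in the order asked, and still so for the second after the job is handed in, with the robot touching nothing.
Of large_cup1, large_cup2, large_cup3 only 2 to 3 are there at a start; the rules pass over those that are not, and their reading is None.
Of small_cup1, small_cup2, small_cup3 only 2 to 3 are there at a start; the rules pass over those that are not, and their reading is None.
At some moment in a run one of large_lid, small_lid may be knocked a few centimetres aside while the robot is not near it.
Once in a run the grip may slacken for a moment while it holds something.
It also fails if it takes over 210 s, if anything falls off the work surface, if the arm or the gripper's body presses on something with over 40 N, if the wrist force passes 120 N, or if a joint passes its speed limit or range.

## Working session

There is one attempt and no reset: what is moved stays moved. The work goes in short steps, each a Python script; the robot and the scene stay as the last script left them, time stands still between calls to the robot, and variables do not carry over. Pictures are saved under pics/ and viewed, at most 14 in all, crops included, and the job is handed in when it is done.

```bash
ls; mkdir -p pics; python3 - <<'E'
from workcell import *
import cv2,numpy as np
for n in("scene","top"):
    c=camera(n); cv2.imwrite(f"pics/{n}0.png",cv2.resize(c["image"],(800,600),interpolation=cv2.INTER_CUBIC))
    np.savez(f"pics/{n}0.npz",**c); print(n,c["fx"],c["fy"],c["cx"],c["cy"],c["dist_coeffs"]); print(np.round(c["cam_to_world"],3))
print(grip_point_offset,read_state())
E
```

```text
pics
scene 390.4069756785086 390.4069756785086 258.8127022961556 191.9333372564852 [-0.00744745  0.          0.          0.          0.        ]
[[ 5.940000e-01 -5.710000e-01  5.670000e-01  1.078962e+03]
 [ 8.050000e-01  4.270000e-01 -4.120000e-01 -3.913200e+02]
 [-7.000000e-03  7.010000e-01  7.130000e-01  7.780610e+02]
 [ 0.000000e+00  0.000000e+00  0.000000e+00  1.000000e+00]]
top 422.6067424761912 422.6067424761912 250.0657844746167 196.40926106673743 [0.01510558 0.         0.         0.         0.        ]
[[-2.300000e-02  9.810000e-01 -1.950000e-01  2.770380e+02]
 [-1.000000e+00 -2.200000e-02  8.000000e-03  3.135000e+00]
 [ 4.000000e-03  1.950000e-01  9.810000e-01  1.194728e+03]
 [ 0.000000e+00  0.000000e+00  0.000000e+00  1.000000e+00]]
-18.700000000000003 {'time': 0.1, 'qpos': array([-1.20319913,  0.52191555, -0.03632073,  1.59991952,  0.0211672 ,
        1.02114183, -0.11278438]), 'qvel': array([ 0.00085157, -0.00112895,  0.00026775, -0.00099353,  0.00019352,
        0.00062148,  0.00025038]), 'joint_efforts': array([ 4.22900586e-03, -9.28484559e+01,  1.98397078e+00, -3.70534587e+01,
        1.81229284e-02,  5.34001272e-03, -8.27866688e-05]), 'eef_pos': array([264.86550034, 565.77256631, 230.81885518]), 'tool_rot': array([[-9.05679731e-01,  4.23962356e-01, -3.81837466e-04],
       [ 4.23962525e-01,  9.05679260e-01, -9.25026714e-04],
       [-4.63542310e-05, -9.99662721e-04, -9.99999499e-01]]), 'ft_force': array([-0.18480845, -0.18381601,  0.33268651]), 'torque': array([ 0.05464498,  0.030107  , -0.03323323]), 'gripper_force': 0.0, 'finger_gap': 85.1279747969459}
```

View pics/top0.png

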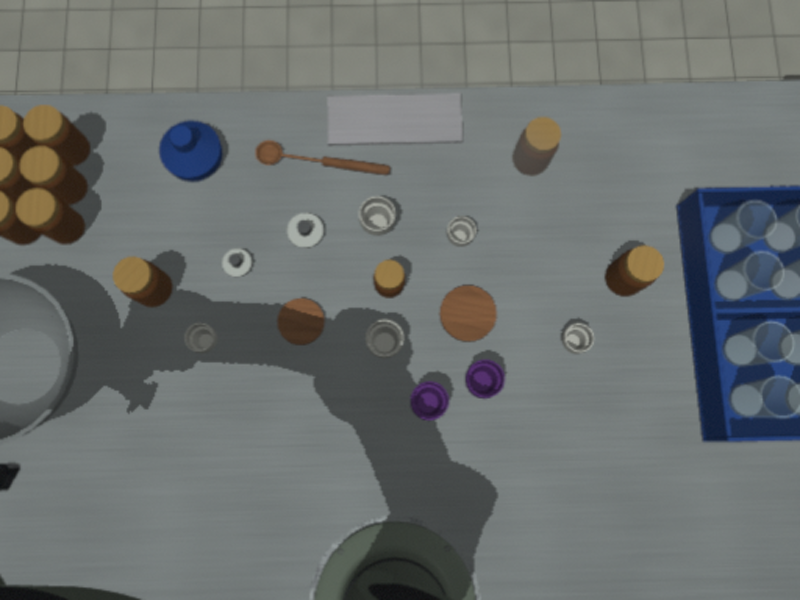

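View pics/scene0.png

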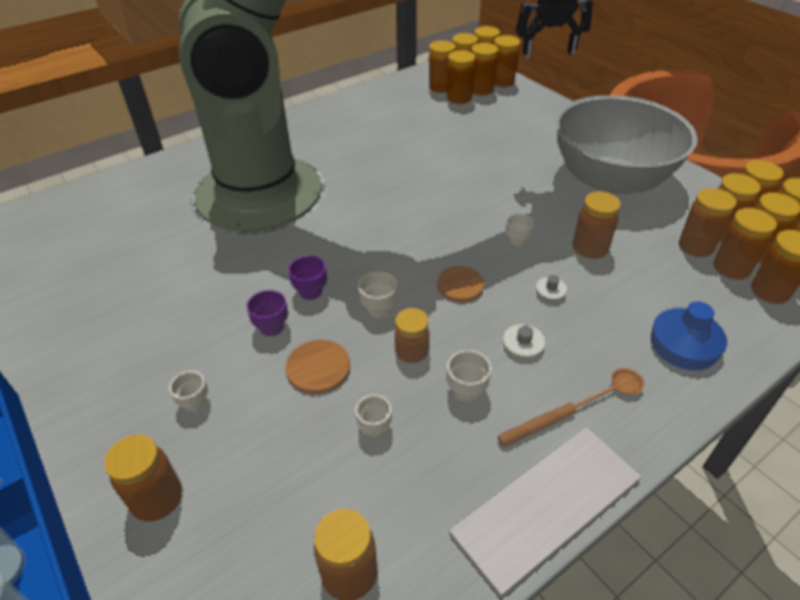

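Top view (800×600 px):
- **Large white cups:** (378,215), (385,338).
- **Small white cups:** (461,231), (577,337), (200,337).
- **Lids:** large (305,230), small (237,262).
- **Boards:** large (468,313), small (301,321).
- **Jars:** (141,280), (390,277), (641,265), (543,140).

Possible mix-ups: the purple cups (430,400) and (485,378), the glasses in the blue tray (700–800,200–400) and the blue lid (190,150). By the description I want only the white cups and the white lids.

```bash
cat > h.py <<'E'
from workcell import *
import cv2,numpy as np
from scipy.optimize import least_squares
def cloud(c):
    h,w=c["range_z"].shape; K=np.array([[c["fx"],0,c["cx"]],[0,c["fy"],c["cy"]],[0,0,1.]])
    u,v=np.meshgrid(np.arange(w),np.arange(h))
    n=cv2.undistortPoints(np.stack([u,v],-1).reshape(-1,1,2).astype(float),K,np.array(c["dist_coeffs"],float)).reshape(h,w,2)
    z=c["range_z"].astype(float); T=np.asarray(c["cam_to_world"])
    P=np.stack([n[...,0]*z,-n[...,1]*z,-z],-1)@T[:3,:3].T+T[:3,3]
    P[z<=0]=np.nan; return P
def circ(p,r=None):
    """circle fit (robust); fixed radius if r given"""
    x0=np.r_[np.median(p,0),r or 30]
    f=lambda q:np.hypot(*(p-q[:2]).T)-(r or q[2])
    q=least_squares(f,x0 if r is None else x0[:2],loss="soft_l1",f_scale=1.).x
    return q,np.median(abs(f(q)))
def project(c,X):
    T=np.linalg.inv(c["cam_to_world"]); q=T[:3,:3]@X+T[:3,3]
    K=np.array([[c["fx"],0,c["cx"]],[0,c["fy"],c["cy"]],[0,0,1.]])
    return cv2.projectPoints(np.array([[q[0],-q[1],-q[2]]]),np.zeros(3),np.zeros(3),K,np.array(c["dist_coeffs"],float))[0].ravel()
E
python3 - <<'E'
from h import *
C={n:dict(np.load(f"pics/{n}0.npz")) for n in("top","scene")}
P={n:cloud(C[n]) for n in C}
px=dict(L1=(378,215,60),L2=(385,338,60),S1=(461,231,48),S2=(577,337,48),S3=(200,337,48),LL=(305,230,16),SL=(237,262,16),LB=(468,313,12),SB=(301,321,12),
 J1=(141,280,110),J2=(390,277,75),J3=(641,265,110),J4=(543,140,110),P1=(430,400,60),P2=(485,378,60))
for k,(u,v,h) in px.items():
    u,v=u/1.5625,v/1.5625; p0=np.nanmedian(P["top"][int(v)-4:int(v)+5,int(u)-4:int(u)+5].reshape(-1,3),0)
    s=[]
    for n in P:
        p=P[n].reshape(-1,3); R=65 if 'B' in k else 48
        p=p[np.hypot(*(p[:,:2]-p0[:2]).T)<R]
        if len(p)<10: s.append("none"); continue
        z=np.nanpercentile(p[:,2],[50,95,99])
        b=p[abs(p[:,2]-h)<(4 if h<20 else 6)]
        if len(b)<8: s.append(f"few z{z}"); continue
        mn,mx=np.percentile(b[:,:2],[1,99],axis=0)
        q,e=circ(b[:,:2]) if h in(60,48) else (np.r_[(mn+mx)/2,0],0)
        s.append(f"{n}: z99 {z[2]:.0f} zmed {np.median(b[:,2]):.1f} bbc {np.round((mn+mx)/2,1)} size {np.round(mx-mn)} fit {np.round(q,1)} {e:.1f} n{len(b)}")
    print(k,np.round(p0)," | ".join(s))
t=cv2.resize(C["top"]["image"][120:265,115:400],(800,407),interpolation=cv2.INTER_CUBIC)
cv2.imwrite("pics/crop.png",t)
E
```

```text
L1 [692.  16.   7.] top: z99 62 zmed 59.4 bbc [676.1  15.5] size [63. 62.] fit [675.1  14.9  31.2] 0.8 n77 | scene: z99 62 zmed 59.3 bbc [676.7  16.8] size [63. 64.] fit [676.3  17.2  31.3] 0.8 n171
L2 [457.   6.   4.] top: z99 63 zmed 59.5 bbc [447.4   5.3] size [63. 63.] fit [448.1   5.9  31.2] 0.8 n86 | scene: z99 62 zmed 59.2 bbc [449.    8.6] size [65. 65.] fit [449.2   8.7  31.5] 0.9 n140
S1 [ 657. -141.    9.] top: z99 51 zmed 47.9 bbc [ 645.  -138.1] size [51. 49.] fit [ 644.8 -138.1   24.3] 0.9 n70 | scene: z99 50 zmed 47.4 bbc [ 646.2 -135.2] size [50. 51.] fit [ 646.3 -135.6   24.2] 0.8 n148
S2 [ 451. -342.   10.] top: z99 50 zmed 47.4 bbc [ 442.8 -334.2] size [50. 49.] fit [ 443.3 -334.5   24.2] 0.9 n78 | scene: z99 49 zmed 46.8 bbc [ 443.6 -331.7] size [52. 48.] fit [ 443.8 -332.3   24.3] 0.9 n136
S3 [467. 340.   8.] top: z99 51 zmed 46.5 bbc [458.9 331.6] size [47. 50.] fit [458.7 332.1  24. ] 0.8 n80 | scene: z99 50 zmed 46.6 bbc [459.8 331.6] size [51. 51.] fit [459.4 332.5  24.2] 1.0 n88
LL [655. 148.  35.] top: z99 39 zmed 16.1 bbc [660.9 150.3] size [65. 64.] fit [
[... 1284 characters left out ...]
bbc [ 561.6 -435.4] size [60. 59.] fit [ 561.6 -435.4    0. ] 0.0 n785
J4 [ 787. -279.  110.] top: z99 114 zmed 110.1 bbc [ 798.7 -281.2] size [60. 58.] fit [ 798.7 -281.2    0. ] 0.0 n385 | scene: z99 113 zmed 110.5 bbc [ 800.7 -279.8] size [59. 58.] fit [ 800.7 -279.8    0. ] 0.0 n1028
P1 [342. -72.   4.] top: z99 63 zmed 59.6 bbc [339.1 -68.6] size [64. 64.] fit [339.  -68.5  31.3] 0.9 n90 | scene: z99 62 zmed 58.7 bbc [339.4 -65.7] size [66. 64.] fit [339.5 -66.2  31.3] 0.8 n127
P2 [ 382. -172.    4.] top: z99 62 zmed 59.5 bbc [ 374.2 -166.3] size [64. 64.] fit [ 374.2 -165.8   31.2] 0.9 n101 | scene: z99 62 zmed 58.9 bbc [ 375.5 -163.7] size [64. 63.] fit [ 375.3 -163.5   31.2] 0.9 n146
```

View pics/crop.png

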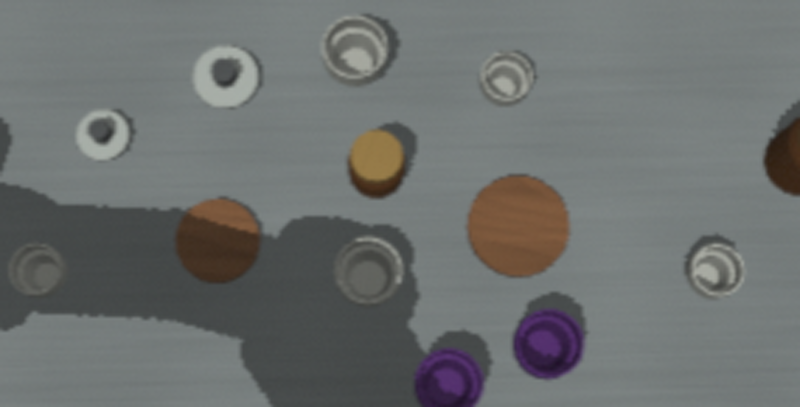

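The crop shows the two large white cups at (356,48) and (369,270), and small white cups at (506,77), (715,268) and (37,269). The lids are at (226,76) and (103,133). The purple cups at (450,383) and (547,345) stay put. Both cameras agree to within 3 mm and the heights match the text. I'll start with one large cup.

```bash
cat >> h.py <<'E'
POS=dict(L1=(675.9,16),L2=(448.6,7.3),S1=(645.5,-136.8),S2=(443.5,-333.4),S3=(459,332.2),LL=(661.8,151.1),SL=(602.3,277.4),LB=(499,-146.3),SB=(491,159.1))
OFF=dict(L=26,S=22,lid=17.5); HI=260
def R(a): c,s=np.cos(a),np.sin(a); return np.array([[c,s,0],[s,-c,0],[0,0,-1.]])
def best(xy,z,cands):
    """yaw among candidates (and half turns) with the last joint nearest mid range"""
    o=[]
    for a in cands:
        for b in(a,a+np.pi):
            q=inverse_kinematics([*xy,z],R(b))
            if q is not None: o.append((abs(q[6]),b))
    return min(o)[1]
def st(tag=""):
    s=read_state(); print(f"{tag} t{s['time']:.1f} pos{np.round(s['eef_pos'],1)} gap{s['finger_gap']:.1f} F{np.round(s['ft_force'],1)} gf{s['gripper_force']:.0f}"); return s
def pick(xy,off,want,base=0):
    """clamp twice at right angles, so the thing is centred both ways; lift"""
    r=np.arctan2(xy[1],xy[0]); z=base+off
    a=best(xy,z,[r,r+np.pi/2])
    movep([*xy,HI],R(a)); movel([*xy,z],max_speed=200); clamp(); st("clamp1"); open_gripper()
    q=[(abs(s[6]),d) for d in(1,-1) if (s:=inverse_kinematics([*xy,z],R(a+d*np.pi/2))) is not None]
    a+=min(q)[1]*np.pi/2
    movep([*xy,z],R(a)); clamp(); s=st("clamp2")
    if abs(s["finger_gap"]-want)>5: print("BAD GRIP"); return False
    movel([*xy,HI],max_speed=200); s=st("lifted")
    return abs(s["finger_gap"]-want)<5
def place(xy,off,base,under=4,guard=6):
    z=base+off
    movep([*xy,HI],R(best(xy,z,[np.arctan2(xy[1],xy[0]),np.arctan2(xy[1],xy[0])+np.pi/2]))); st("over")
    movel([*xy,z+12],max_speed=200); st("near")
    hit=movel([*xy,z-under],max_speed=30,guard=guard); s=st(f"down hit={hit} want z{z:.1f}")
    open_gripper(); movel([*xy,HI],max_speed=200)
def snap(name):
    for n in("scene","top"):
        c=camera(n); np.savez(f"pics/{n}_{name}.npz",**c); cv2.imwrite(f"pics/{n}_{name}.png",c["image"])
def find(name,p0,h,tol=5,rad=48,fit=False):
    out=[]
    for n in("top","scene"):
        p=cloud(np.load(f"pics/{n}_{name}.npz")).reshape(-1,3)
        b=p[(np.hypot(*(p[:,:2]-p0).T)<rad)&(abs(p[:,2]-h)<tol)]
        if len(b)<8: print(n,"few",len(b)); continue
        mn,mx=np.percentile(b[:,:2],[1,99],axis=0); print(n,np.round((mn+mx)/2,1),"size",np.round(mx-mn),"z",round(np.median(b[:,2]),1),"fit",np.round(circ(b[:,:2])[0],1))
E
python3 - <<'E'
from h import *
if pick(POS["L2"],OFF["L"],66):
    place(POS["LB"],OFF["L"],12); snap("a")
    find("a",POS["LB"],72); find("a",POS["LB"],12,4,65)
E
```

```text
clamp1 t3.9 pos[449.    7.5  27.1] gap66.0 F[-4.3 -0.5 22.5] gf61
clamp2 t5.5 pos[448.6   7.2  26.5] gap66.8 F[-3.2  2.2 19.7] gf61
lifted t6.9 pos[448.1   7.3 259.2] gap66.4 F[ 1.  -0.5 -2.2] gf67
over t8.1 pos[ 498.9 -145.9  259.6] gap66.7 F[ 1.5 -0.1 -1.7] gf67
near t9.3 pos[ 499.5 -146.4   50.8] gap66.9 F[ 0.6 -0.7 -2.5] gf67
down hit=True want z38.0 t9.8 pos[ 499.3 -146.2   38.7] gap66.7 F[-2.3  2.1 13.1] gf69
top few 0
scene [ 500.  -144.4] size [65. 65.] z 70.9 fit [ 500.  -144.9   31.3]
top few 0
scene [ 503.6 -145. ] size [91. 99.] z 12.5 fit [ 495.1 -143.1   42.9]
```

```bash
python3 - <<'E'
from h import *
if pick(POS["L1"],OFF["L"],66):
    place(POS["LB"],OFF["L"],42)
    if pick(POS["S3"],OFF["S"],52):
        place(POS["SB"],OFF["S"],12); snap("b")
        find("b",POS["LB"],102); find("b",POS["SB"],60); find("b",POS["LL"],16,4);find("b",POS["SL"],16,4)
E
```

```text
clamp1 t14.1 pos[676.4  16.   27.4] gap65.5 F[-4.4  0.2 12.7] gf65
clamp2 t15.9 pos[676.2  15.8  26.8] gap66.9 F[-1.9  1.2  9. ] gf67
lifted t17.3 pos[675.5  16.1 258.9] gap66.9 F[ 0.4  0.1 -1.6] gf67
over t18.5 pos[ 499.4 -146.   259.8] gap67.1 F[ 0.6  0.7 -2.2] gf67
near t19.6 pos[ 499.5 -146.5   80.7] gap66.8 F[-1.1 -0.3 -1.7] gf67
down hit=True want z68.0 t20.0 pos[ 499.3 -146.2   68.6] gap66.8 F[-0.9  1.1 11.3] gf69
clamp1 t25.0 pos[459.2 332.5  23. ] gap51.4 F[-3.5 -1.  15.7] gf60
clamp2 t27.0 pos[459.2 332.1  22.6] gap52.1 F[-3.5 -0.6 11.6] gf61
lifted t28.4 pos[458.6 332.  259.1] gap52.0 F[-0.3  0.5 -0.8] gf63
over t29.6 pos[490.9 159.5 259.7] gap51.6 F[-0.2 -0.7 -1. ] gf63
near t30.8 pos[491.4 159.2  46.7] gap52.0 F[-0.2 -0.3 -1.4] gf63
down hit=True want z34.0 t31.2 pos[491.2 159.4  34.6] gap51.6 F[-2.4  1.4 12.3] gf64
top [ 498.7 -148. ] size [63. 63.] z 102.4 fit [ 498.8 -147.4   31.2]
scene [ 499.6 -144.9] size [65. 65.] z 101.2 fit [ 499.9 -145.    31.4]
top [490.5 150.9] size [50. 37.] z 58.3 fit [490.8 157.3  24.2]
scene [491.7 159.2] size [51. 52.] z 59.5 fit [491.5 159.8  24.3]
top [660.6 146.1] size [64. 55.] z 16.0 fit [661.5 148.   25. ]
scene [662.5 152.1] size [64. 64.] z 17.0 fit [661.  153.7  26.8]
top few 0
scene [602.  277.4] size [52. 50.] z 16.8 fit [601.4 278.3  21. ]
```

Both stacks are at the right heights so far. Next come the other two small cups. I'll refuse the final descent if the grip changes on the way.

```bash
python3 - <<'E'
from h import *
if pick(POS["S1"],OFF["S"],52):
    place(POS["SB"],OFF["S"],36)
    if pick(POS["S2"],OFF["S"],52):
        place(POS["SB"],OFF["S"],60); movep([450,-250,HI],R(best((450,-250),HI,[0]))); snap("c")
        find("c",POS["LB"],102); find("c",POS["SB"],108); find("c",POS["LL"],16,4);find("c",POS["SL"],16,4)
        c=np.load("pics/scene_c.npz")["image"]; cv2.imwrite("pics/c.png",cv2.resize(c[60:300,60:380],(800,600),interpolation=cv2.INTER_CUBIC))
E
```

```text
clamp1 t36.1 pos[ 645.8 -136.8   23.1] gap51.2 F[-4.2  2.2 13.7] gf61
clamp2 t38.2 pos[ 645.7 -137.    22.6] gap51.7 F[-1.8  0.8  8.1] gf63
lifted t39.6 pos[ 645.2 -136.6  258.9] gap51.8 F[-0.8 -0.3 -1.4] gf63
over t40.8 pos[491.5 158.3 260. ] gap51.6 F[ 0.1  0.1 -2.5] gf63
near t41.9 pos[491.5 159.   70.8] gap51.6 F[-0.8  0.4 -0.7] gf63
down hit=True want z58.0 t42.4 pos[491.2 159.4  58.5] gap51.8 F[-0.8  1.  10.8] gf64
clamp1 t47.5 pos[ 443.9 -333.5   22.9] gap51.0 F[-2.6  3.1 16.1] gf60
clamp2 t49.6 pos[ 443.5 -333.6   22.6] gap52.2 F[-3.1  2.8 12.6] gf61
lifted t50.9 pos[ 443.3 -333.1  259.1] gap51.7 F[ 0.1  0.3 -1.9] gf63
over t52.7 pos[491.3 158.1 260. ] gap51.9 F[-0.1  0.1 -1. ] gf63
near t53.7 pos[491.5 159.   94.8] gap51.8 F[-0.2 -0.1 -0.8] gf63
down hit=True want z82.0 t54.1 pos[491.2 159.3  82.5] gap52.1 F[-2.  -0.7 11.8] gf64
top [ 510.2 -143.4] size [41. 55.] z 101.4 fit [ 498.6 -147.3   31.3]
scene [ 500.5 -144.9] size [65. 64.] z 101.2 fit [ 500.  -144.9   31.3]
top [490.9 157.5] size [51. 48.] z 107.5 fit [490.8 157.   24.3]
scene [491.8 159.5] size [51. 51.] z 107.5 fit [491.7 160.   24.5]
top [674.6 156.3] size [64. 64.] z 15.8 fit [675.8 156.3  25.8]
scene [675.6 158. ] size [64. 64.] z 16.9 fit [674.  159.9  27.1]
top [601.9 277. ] size [51. 51.] z 15.9 fit [602.3 278.7  20.9]
scene [602.2 276.8] size [52. 51.] z 17.1 fit [601.7 278.7  21. ]
```

View pics/c.png

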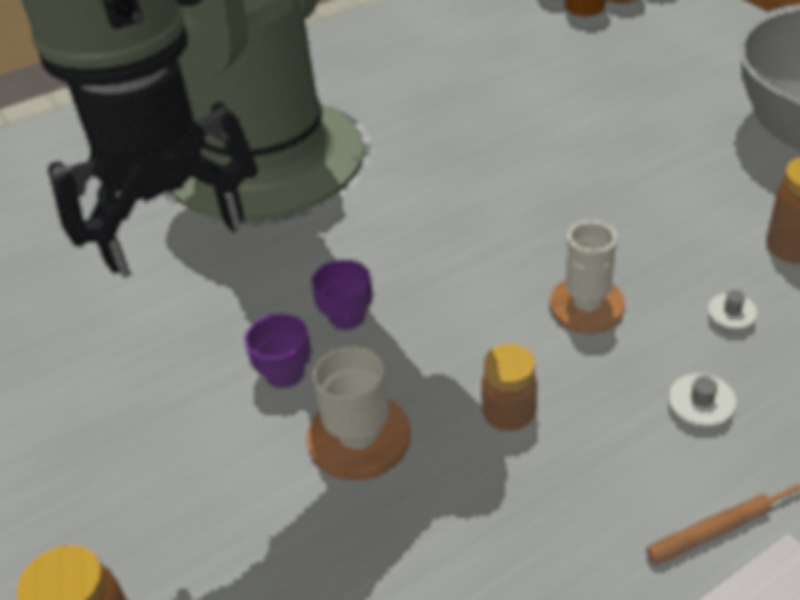

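All five cups are nested, with rims at 102 and 108 mm. The large lid has been knocked to about (675,157), which both cameras agree on. I'll carry the lids by the disc edge rather than the button, so the button isn't dragged down early.

```bash
python3 - <<'E'
from h import *
if pick((675.1,157.2),-2,68):
    place(POS["LB"],-2,92,under=3); movep([600,0,HI],R(best((600,0),HI,[0]))); snap("d")
    find("d",POS["LB"],108,4); find("d",POS["LB"],130,4); find("d",POS["SL"],16,4); find("d",POS["SB"],108)
else: snap("d")
c=np.load("pics/scene_d.npz")["image"]; cv2.imwrite("pics/d.png",cv2.resize(c[110:290,110:350],(800,600),interpolation=cv2.INTER_CUBIC))
E
```

```text
clamp1 t60.7 pos[ 6.757e+02  1.574e+02 -4.000e-01] gap65.1 F[-5.  -0.8 14.3] gf63
clamp2 t62.7 pos[675.2 157.1  -1.1] gap65.0 F[-4.4 -0.5 12.1] gf63
lifted t64.1 pos[674.7 157.3 259. ] gap65.4 F[ 0.4  0.3 -0.7] gf66
over t65.4 pos[ 499.5 -145.7  259.9] gap65.0 F[ 0.2 -0.2 -0.5] gf66
near t66.4 pos[ 499.5 -146.5  102.8] gap64.5 F[ 0.6 -0.7 -0.3] gf66
down hit=True want z90.0 t66.7 pos[ 499.7 -146.3   95.1] gap65.0 F[-2.7  1.6 16.2] gf75
top [ 499.  -147.4] size [64. 63.] z 107.8 fit [ 500.3 -148.    25.9]
scene [ 500.3 -145.3] size [65. 64.] z 108.4 fit [ 498.4 -144.5   26.8]
top [ 498.8 -147.4] size [22. 21.] z 129.1 fit [ 498.9 -147.5    8.6]
scene [ 499.9 -145.4] size [25. 24.] z 129.1 fit [ 500.6 -145.7    9.4]
top few 0
scene [602.4 276.7] size [51. 49.] z 16.9 fit [601.6 278.9  21.1]
top [489.4 154.1] size [47. 42.] z 107.4 fit [490.7 156.9  24.1]
scene [491.6 160. ] size [51. 52.] z 107.4 fit [491.8 159.8  24.2]
```

View pics/d.png

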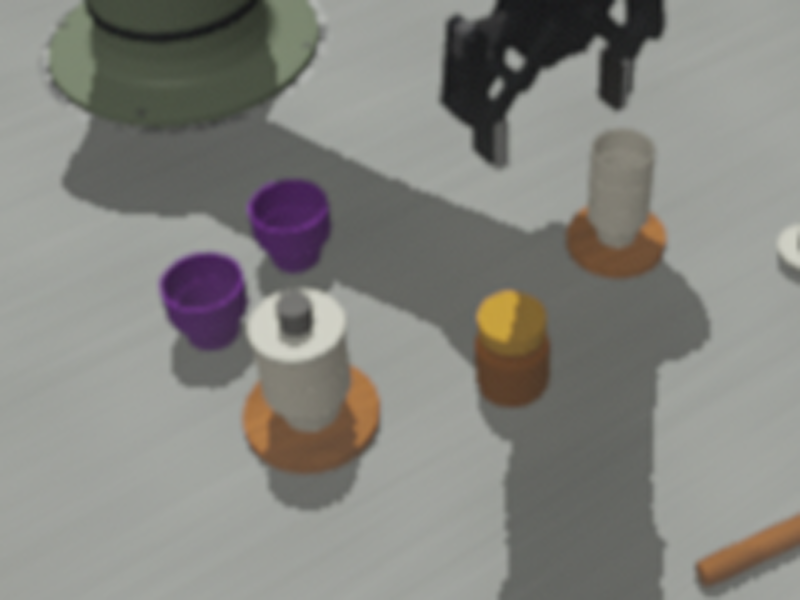

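The large lid sits flat: disc top at 108 mm, button up at about 130 mm. It was released 5 mm early because the fingertips touched the rim, so I'll grip the small lid a little higher.

```bash
python3 - <<'E'
from h import *
if pick((602.3,277.0),1,54):
    place(POS["SB"],1,98,under=3); movep([600,0,HI],R(best((600,0),HI,[0]))); snap("e")
    find("e",POS["SB"],114,4); find("e",POS["SB"],136,4); find("e",POS["LB"],108,4); find("e",POS["LB"],130,4)
else: snap("e")
c=np.load("pics/scene_e.npz")["image"]; cv2.imwrite("pics/e.png",cv2.resize(c[110:290,110:350],(800,600),interpolation=cv2.INTER_CUBIC))
E
```

```text
clamp1 t72.5 pos[602.6 277.3   2.1] gap51.1 F[-3.9 -0.7 14. ] gf60
clamp2 t74.5 pos[602.4 276.9   1.7] gap51.3 F[-4.8 -1.5  9.8] gf60
lifted t76.0 pos[601.9 276.9 259. ] gap50.8 F[-0.4  0.7 -0.5] gf62
over t77.3 pos[491.2 159.3 259.9] gap50.8 F[ 0.6  0.9 -1.2] gf62
near t78.2 pos[491.6 159.1 111.8] gap51.0 F[ 0.1  0.7 -0.2] gf62
down hit=True want z99.0 t78.5 pos[491.1 159.3 103.6] gap51.4 F[-3.2 -0.5 16.5] gf72
top [492.2 157.5] size [50. 49.] z 113.8 fit [492.8 158.1  20.4]
scene [493.7 160.1] size [52. 52.] z 114.5 fit [492.8 161.1  21.6]
top [493.2 158.3] size [19. 20.] z 135.2 fit [493.1 158.5   7.5]
scene [493.1 161. ] size [21. 22.] z 135.7 fit [494.1 160.4   8.8]
top [ 498.9 -147.3] size [64. 63.] z 107.9 fit [ 499.8 -148.1   25.8]
scene [ 500.8 -145.6] size [64. 65.] z 108.5 fit [ 498.9 -144.6   26.9]
top [ 499.2 -147.4] size [23. 23.] z 129.2 fit [ 498.8 -147.     9. ]
scene [ 500.1 -144.6] size [25. 24.] z 129.2 fit [ 501.6 -145.6    9.4]
```

View pics/e.png

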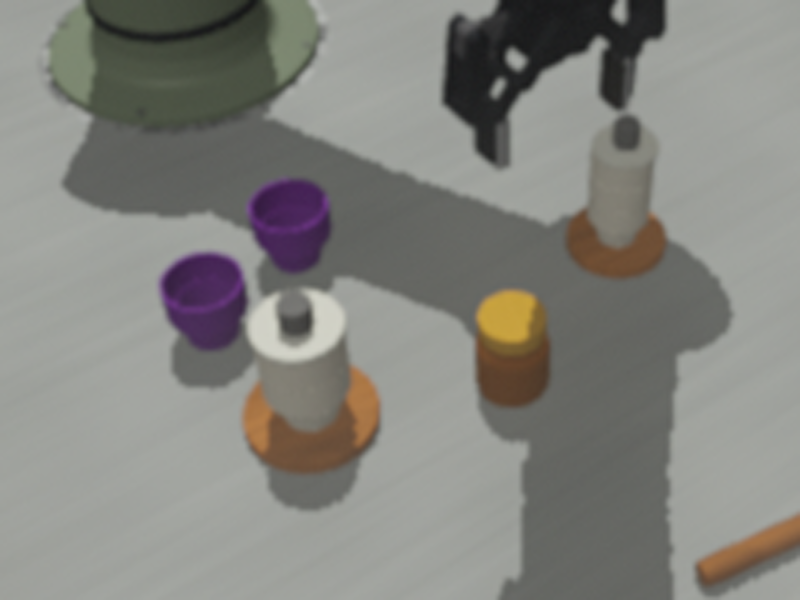

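Both lids are on at the right heights (108 and 114 mm). I'll check the small lid's tilt with a plane fit, then press both buttons.

```bash
python3 - <<'E'
from h import *
def tilt(xy,h,r):
    for n in("top","scene"):
        p=cloud(np.load(f"pics/{n}_e.npz")).reshape(-1,3); d=np.hypot(*(p[:,:2]-xy).T)
        p=p[(d<r)&(abs(p[:,2]-h)<4)]; A=np.c_[p[:,:2]-xy,np.ones(len(p))]
        k=np.linalg.lstsq(A,p[:,2],rcond=None)[0]; print(n,"tilt deg",np.round(np.degrees(k[:2]),1),"z",k[2].round(1))
S=(493.2,159.4); L=(499.4,-146.3)
tilt(np.array(S),114,25); tilt(np.array(L),108,32)
clamp()
for xy,top in((L,130),(S,136)):
    movep([*xy,HI],R(best(xy,top,[np.arctan2(xy[1],xy[0])]))); movel([*xy,top+8],max_speed=200)
    hit=movel([*xy,top-13],max_speed=20,guard=30); st(f"press hit={hit} bottom {top-10}"); wait(.2); st("hold")
    movel([*xy,HI],max_speed=150)
movep([600,0,HI],R(best((600,0),HI,[0]))); snap("f")
for xy,a in((L,108),(S,114)): find("f",xy,a,3); find("f",xy,a+12,4)
c=np.load("pics/scene_f.npz")["image"]; cv2.imwrite("pics/f.png",cv2.resize(c[110:290,110:350],(800,600),interpolation=cv2.INTER_CUBIC))
E
```

```text
top tilt deg [-0.1 -0.2] z 113.9
scene tilt deg [-0.1  0.7] z 114.7
top tilt deg [ 0.4 -0. ] z 107.9
scene tilt deg [-0.1  0.3] z 108.7
press hit=True bottom 120 t84.3 pos[ 500.  -146.8  120. ] gap-0.4 F[-2.2  2.5 14.7] gf7
hold t84.5 pos[ 499.9 -146.7  119.9] gap0.0 F[-1.4  2.2 17.4] gf8
press hit=True bottom 126 t88.4 pos[494.5 159.3 125.9] gap-0.2 F[-1.2 -0.2 14.4] gf7
hold t88.6 pos[494.3 159.3 125.9] gap-0.4 F[-1.5 -0.4 16.3] gf8
top [ 499.  -147.4] size [64. 63.] z 108.0 fit [ 500.1 -147.7   25.8]
scene [ 500.4 -145. ] size [64. 63.] z 108.4 fit [ 499.  -144.1   26.6]
top [ 498.9 -147.5] size [22. 23.] z 119.7 fit [ 498.9 -147.3    8.9]
scene [ 500.  -145.6] size [26. 24.] z 120.2 fit [ 501.4 -145.5    9.4]
top [489.5 151.7] size [45. 38.] z 113.8 fit [492.  156.4  19.2]
scene [494.  160.8] size [51. 52.] z 114.3 fit [492.1 161.4  21.9]
top [491.2 153.7] size [16. 12.] z 125.3 fit [491.8 154.8   6. ]
scene [493.2 160.4] size [21. 21.] z 126.5 fit [494.5 160.2   8.1]
```

View pics/f.png

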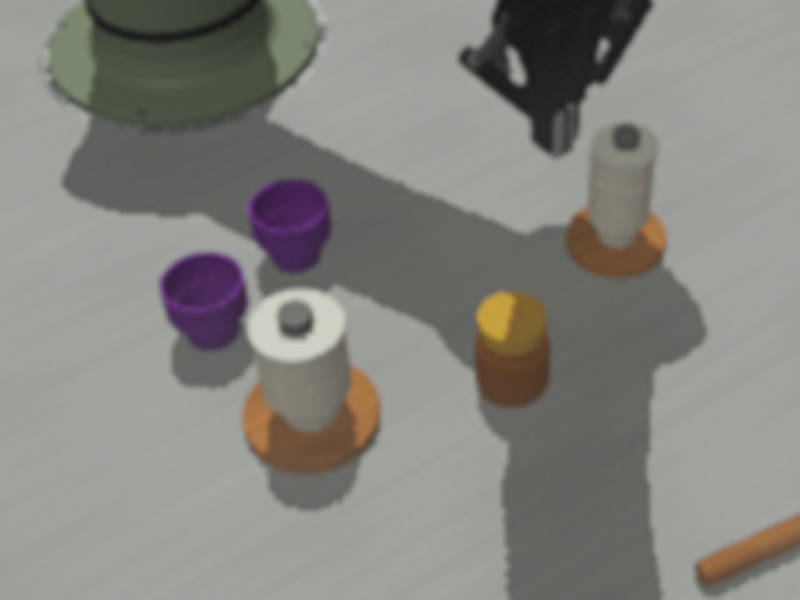

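Both buttons stopped hard at full travel (120 and 126 mm), both lids are flat, and the jars are standing. I'm handing the job in.

```bash
python3 -c "
from workcell import *
print(finish_job())"
```

```text
the job is handed in; nothing more can be done
None
```

The job is handed in: two large and three small cups are nested on their boards, both lids sit flat and are sealed, no jar was knocked over, and it took about 90 s of the 210 s.

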